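Knock a die out of its holder and put it away

TASK

The round brass die sits sunk flush in its metal holder. Press the holder's rocker pedal all the way down so that the ejector pin pushes the die up from below, then grip the raised die, lift it out and seat it, dished face up and fully home, in the socket of the wooden stand that fits it. Leave the small brass pot, the loupe and the wax block where they are.

Things in the scene. Friction and masses are not known exactly. Their poses are not given: they have to be found in the camera images.
- die_center (a point): centre of the die: a loose plain brass cylinder, 30 mm in diameter, 34 mm high, about 0.15 kg, with a shallow dish 21 mm wide in its upper face. The point lies on its axis half-way up (17 mm below its top face); z runs along the axis towards the dished face. At first it stands in the well with its top level with the holder's top face.
- well (a point): Centre of the well's mouth, in the holder's flat top face 86 mm above the worktop. Holder: fixed; base plate 86 x 136 x 8 mm, with an aluminium block 80 x 78 mm in plan round the well at one end. Well 31.6 mm wide, 34 mm deep, 18 mm ejector hole in its floor. Axes: +y from the well along the rocker to the pedal, z up. The rocker's pivot is 65 mm from the well in +y, 30 mm up.
- pedal (a point): centre of the upper face of the black ribbed pedal pad (36 x 34 mm) on the free end of the steel rocker, about 150 mm from the well in the holder's +y, overhanging the base plate, open to above. At the start it is about 53 mm above the worktop; fully pressed it is about 29.5 mm above it, having moved about 3 mm outwards on the way.
- rocker (a joint): angle of the rocker: 0 pedal up (ejector pin just under the die), 0.28 pedal fully down on its stop, the die then stands about 16 mm out of the well. It moves under 5 to 8 N on the pedal, has no spring and stays where it is left, carrying the die.
- socket (a point): Centre of the mouth of the larger socket of the wooden stand, in its flat top face 40 mm above the worktop. Stand: fixed block 116 x 64 x 40 mm. The socket is a blind hole with a sharp unchamfered edge, 33 mm wide, 16 mm deep; a die fully home stands 18 mm out, its centre 1 mm above the mouth. z is up; the smaller socket lies in +x.
- small_socket (a point): centre of the mouth of the stand's other socket, 24.5 mm wide and 16 mm deep, too small for the die; 54 mm from the larger one.
- pot: small lidded brass pot, 30 mm wide, 44 mm high, loose, a bystander; origin at the centre of its underside
- loupe: folded-out loupe, 24 x 59 x 13 mm, loose, a bystander; origin on its underside
- wax: block of green carving wax, 30 x 50 x 24 mm, loose, a bystander; origin at the centre of its underside
- lamp_hood (a point): Centre of the bench lamp's fixed hood, an obstacle 205 mm deep (x) by 400 mm wide (y) by 77 mm high (260 to 340 mm above the worktop) that hangs between the two sides of the worktop. Its near edge is about 0.70 m ahead of the robot's base axis: carry things across nearer to the robot.

How it is judged:
By the outcome, as a careful person would: the job done as asked, in the order asked, and still so for the second after the job is handed in, with the robot touching nothing.
It also fails if it takes over 64 s, if anything falls off the work surface, if the arm or the gripper's body presses on something with over 40 N, if the wrist force passes 120 N, or if a joint passes its speed limit or range.

ROBOT

A 7-joint arm with a two-finger parallel gripper is mounted at the origin on a cart in front of the work surface, level with it; the furniture and walls round the work are solid. World frame = base frame: x ahead of the robot, y to its left, z up, the work surface at z = 0. Lengths are in m, angles in rad, forces in N, time in s.
With the tool pointing down it reaches from about 0.4 to 0.875 m from the base axis. Payload 19.3 kg.
Tool frame: the origin (TCP) lies at the very end of the fingers, on their centre line; the grasp point (between the pads) lies 19 mm behind it; z points along the fingers, y is the direction in which the jaws open and shut (so a half turn about z gives the same grasp; the last joint's range is limited). The gripper opens to 85 mm and grips with 20 to 120 N. Pads are 22 mm wide; open, the fingers measure 114 mm over their backs; the gripper's body (76 mm by 85 mm) begins 54 mm behind the grasp point. The pads swing forward as they close: fully open they stand 13 mm farther back than shut.
Start: joints at [1.036, 0.521, -0.036, 1.599, 0.021, 1.021, -0.113], TCP at [0.28, -0.559, 0.231] pointing down, gripper open.
Joint ranges: [-2.91, 2.91], [-0.3, 2.13], [-1.5, 1.42], [0.17, 2.43], [-1.26, 4.41], [0.16, 1.93], [-2.52, 2.52]. Speed limits (rad/s): [1.89, 1.89, 2.39, 2.39, 3.01, 3.01, 3.01].

INTERFACE

Orientations are given as [roll, pitch, yaw] about the fixed x, y, z axes, in that order (R = Rz(yaw) Ry(pitch) Rx(roll)).
In Python, from workcell import bot gives the robot as it stands.
- The arm moves only by the tool apply_moves, never from a script. Its argument "commands" is a list of rows, each an object with "travel": the shift along the tool's x, y, z in m, a list of three; "twist": the turn, a rotation vector about the tool's x, y, z in degrees, a list of three; "claw": the finger opening in m, from 0 to 0.0854. A call has 1 to 10 rows; each row is the pose to reach, as a shift and turn from the pose commanded when the call began, along the tool's axes at that moment; what a row does not reach only later rows make up. A row lasts 1/10 s, in which the tool goes at most 50 mm and 8.59 degrees, less where a joint would pass 70% of its speed; a pose out of reach is approached as far as the arm can. A call with a gripper value outside its range is refused whole. The fingers move at their own pace and stop on an object; "force" is the grip in N (left out, the last holds). Time passes only in rows, so rows that repeat a pose let the fingers close. It gives the time, the measured TCP pose, the force and the opening at its end, in the units of the state.
- bot.observe(): the state, without advancing time (a new reading comes with each control period).
- bot.grab_frame(name): name is "side" or "top" or "wrist"; returns a dict with "frame" (384x512x3 uint8, blue, green, red), "fx", "fy", "cx", "cy" (pixels), "pose" (4x4, takes a point from camera to world coordinates); the wrist camera has in their place "tool_from_camera" (4x4, takes a point from camera to tool coordinates, whose origin is the TCP and whose axes are the flange's). Camera axes: x right, y up, looking along -z (the intrinsics and any distortion apply to the point x, -y, -z); pixel columns grow to the right and rows downward; lengths in m; the calibration is good to about 2 mm. The wrist camera is an equidistant fisheye: a pixel r from the principal point sees the ray r / f radians off the axis. A picture is of the moment at which its call begins: read the wrist's pose just before it. There is no depth.
- bot.job_done(): hands the job in, once; it reports no verdict.
The state is a dict: "clock": time; "qpos": joint angles; "qd": joint speeds; "joint_efforts": joint torques, N m; "position": TCP position; "tool_rot": TCP orientation; "force": force on the tool from outside, world axes, zero at the start; "moment": the same for the moment, N m; "grip_width": finger opening in m.
Only numpy, scipy, OpenCV 4.12 (cv2) and the standard library are available. Lean on these libraries where they do the work, as an engineer would, in place of code of your own. Each camera call takes 0.05 s, during which the arm holds its last target.

## Working session

There is one attempt and no reset: what is moved stays moved. The work goes in short steps, Python scripts to look and compute and a tool call to move; the robot and the scene stay as the last step left them, time stands still between calls to the robot, and variables do not carry over. Pictures are saved under pics/ and viewed, and the job is handed in when it is done.

Besides the shell and the picture viewer there is one more tool, called after ">>>" by a JSON object that holds its "name" and its "arguments", one argument or row to a line. apply_moves: Moves the arm, as the interface text tells. Its arguments: {"type":"object","properties":{"commands":{"type":"array"},"force":{"type":"number"}},"required":["commands"]}

```bash
mkdir -p pics; ls; cat > h.py <<'E'
import numpy as np, cv2
from workcell import bot
from scipy.spatial.transform import Rotation as R
def grab(name,fn):
    s=bot.observe(); f=bot.grab_frame(name); cv2.imwrite('pics/'+fn,f['frame']); 
    import pickle; pickle.dump((s,f),open('pics/'+fn+'.pkl','wb')); return s,f
def load(fn):
    import pickle; return pickle.load(open('pics/'+fn+'.pkl','rb'))
def ray(s,f,u,v):
    x=(u-f['cx'])/f['fx']; y=(v-f['cy'])/f['fy']
    if 'pose' in f:
        T=np.array(f['pose']); d=np.array([x,-y,-1.])
    else:
        W=np.eye(4); W[:3,:3]=R.from_euler('xyz',s['tool_rot']).as_matrix(); W[:3,3]=s['position']
        T=W@np.array(f['tool_from_camera']); r=np.hypot(x,y)+1e-12
        d=np.array([np.sin(r)*x/r,-np.sin(r)*y/r,-np.cos(r)])
    d=T[:3,:3]@d; return T[:3,3],d/np.linalg.norm(d)
def onz(s,f,u,v,z):
    o,d=ray(s,f,u,v); return o+d*(z-o[2])/d[2]
def proj(s,f,p):
    T=np.array(f['pose']) if 'pose' in f else None
    if T is None:
        W=np.eye(4); W[:3,:3]=R.from_euler('xyz',s['tool_rot']).as_matrix(); W[:3,3]=s['position']; T=W@np.array(f['tool_from_camera'])
    q=np.linalg.inv(T)@np.append(p,1); x,y,z=q[0],-q[1],-q[2]
    if 'pose' in f: return f['cx']+f['fx']*x/z, f['cy']+f['fy']*y/z
    r=np.hypot(x,y); a=np.arctan2(r,z); return f['cx']+f['fx']*a*x/r, f['cy']+f['fy']*a*y/r
E
python3 - <<'E'
from h import *
for n in ['side','top','wrist']:
    s,f=grab(n,n+'0.png'); print(n,{k:v for k,v in f.items() if k!='frame'})
print(s)
E
```

```text
pics
side {'fx': 375.21794321784705, 'fy': 375.21794321784705, 'cx': 258.57734084248494, 'cy': 189.55001519934257, 'pose': array([[ 0.98538668,  0.07549722, -0.15268682,  0.49090241],
       [-0.16978796,  0.50696986, -0.8450761 , -0.91346406],
       [ 0.01360672,  0.85865111,  0.51237987,  0.73743358],
       [ 0.        ,  0.        ,  0.        ,  1.        ]])}
top {'fx': 405.2460380863097, 'fy': 405.2460380863097, 'cx': 261.139063273522, 'cy': 190.0341805013389, 'pose': array([[ 1.89360795e-02,  9.93738376e-01, -1.10115687e-01,
         5.29050129e-01],
       [-9.99816952e-01,  1.85194011e-02, -4.80561639e-03,
        -8.36018985e-07],
       [-2.73624885e-03,  1.10186530e-01,  9.93907159e-01,
         1.36044179e+00],
       [ 0.00000000e+00,  0.00000000e+00,  0.00000000e+00,
         1.00000000e+00]])}
wrist {'fx': 297.3186396354542, 'fy': 297.3186396354542, 'cx': 259.26746490187577, 'cy': 191.32767262243652, 'tool_from_camera': array([[-4.27054643e-04,  9.57871662e-01,  2.87196268e-01,
         7.38212670e-02],
       [ 9.99999360e-01,  1.08119601e-04,  1.12637142e-03,
    
[... 198 characters left out ...]
ock': 0.1, 'qpos': array([ 1.0358361 ,  0.52196646, -0.0362963 ,  1.59994007,  0.02116916,
        1.02108143, -0.11279357]), 'qd': array([-3.35016497e-04, -9.93677176e-05,  4.14434194e-04, -2.41825915e-03,
       -5.14349060e-04, -1.60278754e-03, -6.47217935e-05]), 'joint_efforts': array([ 5.40135559e-03, -9.28471398e+01,  1.98598087e+00, -3.70531082e+01,
        1.84496393e-02,  5.43348186e-03,  1.38372711e-04]), 'position': array([ 0.27996052, -0.55846223,  0.23078002]), 'tool_rot': array([-3.14058283e+00,  5.90326430e-05,  4.64712393e-01]), 'force': array([ 0.33638668, -0.32549699, -0.15565742]), 'moment': array([-0.00123492,  0.02531621, -0.0177462 ]), 'grip_width': 0.08544286074093498}
```

View pics/side0.png

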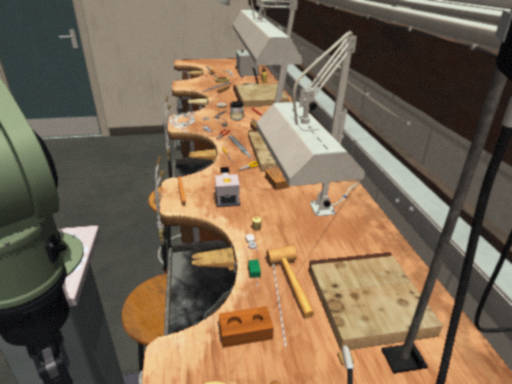

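View pics/top0.png

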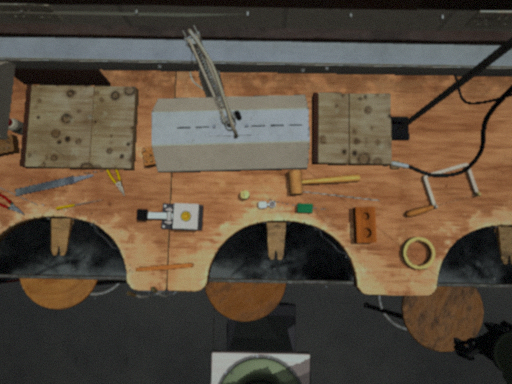

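View pics/wrist0.png

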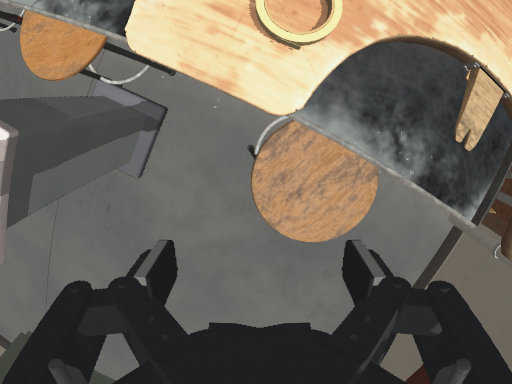

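```bash
python3 - <<'E'
from h import *
s,f=load('top0.png')
im=f['frame']
a=cv2.resize(im[190:245,125:215],None,fx=6,fy=6,interpolation=cv2.INTER_CUBIC)
b=cv2.resize(im[190:255,335:390],None,fx=6,fy=6,interpolation=cv2.INTER_CUBIC)
c=np.zeros((400,800,3),np.uint8); c[:330,:540]=a; c[:390,540+0:800]=b[:390,:260]
cv2.imwrite('pics/topz.png',c)
for n,u,v,z in [('well',186,216,.086),('pedal',143,215,.053),('stand',364,226,.04),('pot',244,195,.02),('hood',232,130,.3),('sock?',367,216,.04),('sock?',367,233,.04)]:
    print(n,onz(s,f,u,v,z))
E
```

```text
well [0.58373885 0.24075917 0.086     ]
pedal [0.58576562 0.3859113  0.053     ]
stand [ 0.56418798 -0.32947991  0.04      ]
pot [0.65989326 0.06312421 0.02      ]
hood [0.80677045 0.08619032 0.3       ]
sock? [ 0.59679275 -0.33952209  0.04      ]
sock? [ 0.54178098 -0.33898196  0.04      ]
```

View pics/topz.png

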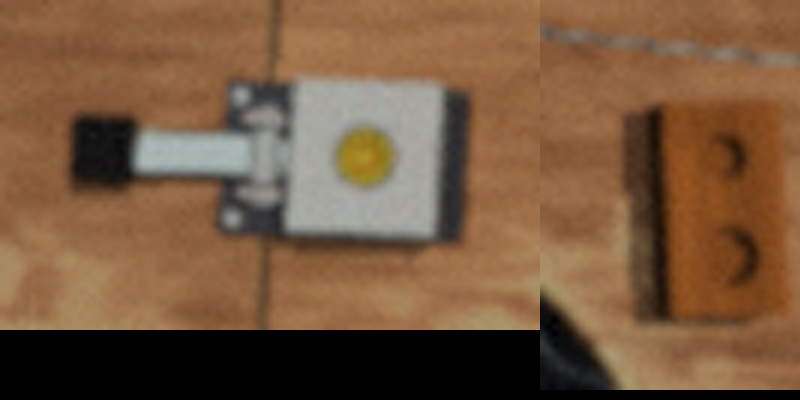

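>>> {"name": "apply_moves", "arguments": {
  "commands": [
    {"travel":[0.348,-0.354,0],"twist":[0,0,-63.4],"claw":0},
    {"travel":[0.348,-0.354,0],"twist":[0,0,-63.4],"claw":0},
    {"travel":[0.348,-0.354,0],"twist":[0,0,-63.4],"claw":0},
    {"travel":[0.348,-0.354,0],"twist":[0,0,-63.4],"claw":0},
    {"travel":[0.348,-0.354,0],"twist":[0,0,-63.4],"claw":0},
    {"travel":[0.348,-0.354,0],"twist":[0,0,-63.4],"claw":0},
    {"travel":[0.348,-0.354,0],"twist":[0,0,-63.4],"claw":0},
    {"travel":[0.348,-0.354,0],"twist":[0,0,-63.4],"claw":0},
    {"travel":[0.348,-0.354,0],"twist":[0,0,-63.4],"claw":0},
    {"travel":[0.348,-0.354,0],"twist":[0,0,-63.4],"claw":0}
  ],
  "force": 40
}}

```text
clock: 1.15
position: [0.4327, -0.0842, 0.2314]
tool_rot: [3.141, 0.0, 1.571]
force: [0.9, -0.8, 0.6]
grip_width: -0.0001
```

>>> {"name": "apply_moves", "arguments": {
  "commands": [
    {"travel":[0.42,0.152,0],"twist":[0,0,0],"claw":0},
    {"travel":[0.42,0.152,0],"twist":[0,0,0],"claw":0},
    {"travel":[0.42,0.152,0],"twist":[0,0,0],"claw":0},
    {"travel":[0.42,0.152,0],"twist":[0,0,0],"claw":0},
    {"travel":[0.42,0.152,0],"twist":[0,0,0],"claw":0},
    {"travel":[0.42,0.152,0],"twist":[0,0,0],"claw":0},
    {"travel":[0.42,0.152,0],"twist":[0,0,0],"claw":0},
    {"travel":[0.42,0.152,0],"twist":[0,0,0],"claw":0},
    {"travel":[0.42,0.152,0],"twist":[0,0,0],"claw":0},
    {"travel":[0.42,0.152,0],"twist":[0,0,0],"claw":0}
  ]
}}

```text
clock: 2.15
position: [0.5834, 0.3401, 0.2301]
tool_rot: [-3.14, -0.003, 1.577]
force: [-1.4, 0.1, -0.6]
grip_width: -0.0
```

```bash
python3 - <<'E'
from h import *
s,f=grab('wrist','w1.png');print(s['position'],s['qpos'],s['qd'])
E
```

```text
[0.58337106 0.34010469 0.23009   ] [-0.29294236  0.65032021 -0.52823713  1.43460805  0.3375645   1.1474062
 -0.86482786] [ 0.07082963 -0.0558917   0.02736716  0.10011025 -0.00666856 -0.02348483
  0.03684195]
```

View pics/w1.png

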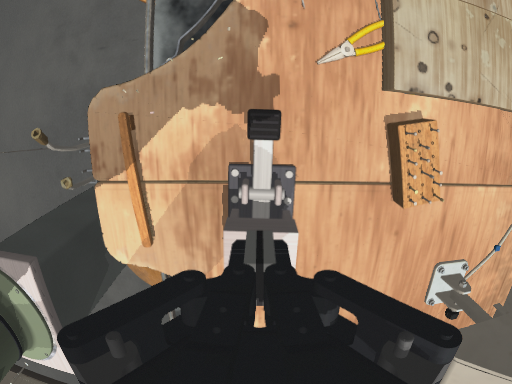

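```bash
python3 - <<'E'
from h import *
s,f=load('w1.png')
print('wrist pedal',onz(s,f,264,124,.053), 'edges',[onz(s,f,u,v,.053)[:2].round(4) for u,v in [(248,124),(281,124),(264,110),(264,139)]])
cv2.imwrite('pics/w1z.png',cv2.resize(f['frame'][90:240,210:320],None,fx=4,fy=4,interpolation=cv2.INTER_CUBIC))
s,f=load('top0.png'); print('top pedal',onz(s,f,142.3,215.3,.053),'die',onz(s,f,185.8,216,.086))
E
```

```text
wrist pedal [0.58794846 0.39417543 0.053     ] edges [array([0.5709, 0.3941]), array([0.6061, 0.3944]), array([0.5878, 0.4092]), array([0.5881, 0.3779])]
top pedal [0.58475665 0.38812177 0.053     ] die [0.58372702 0.24138806 0.086     ]
```

View pics/w1z.png

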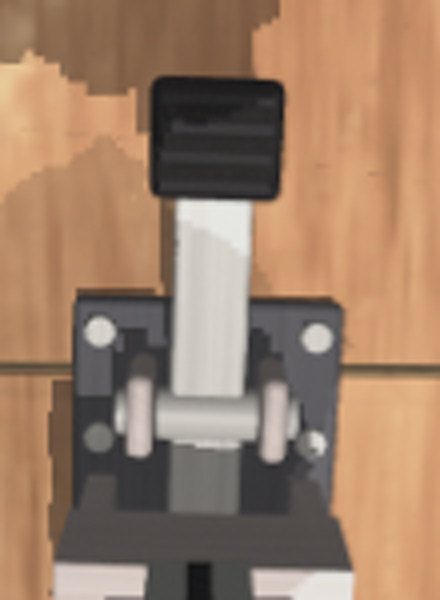

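>>> {"name": "apply_moves", "arguments": {
  "commands": [
    {"travel":[0.058,0.003,0.05]},
    {"travel":[0.058,0.003,0.1]},
    {"travel":[0.058,0.003,0.14]},
    {"travel":[0.058,0.003,0.166]},
    {"travel":[0.058,0.003,0.166]},
    {"travel":[0.058,0.003,0.166]}
  ]
}}

```text
invalid input at $.commands[0]: expected keys travel, twist, claw
```

```bash
python3 - <<'E'
from h import *
s,f=grab('wrist','w2.png');print(s['position'],s['force'])
E
```

```text
[0.58349297 0.33685918 0.2301071 ] [-0.24646612 -0.64252228 -0.4007005 ]
```

View pics/w2.png

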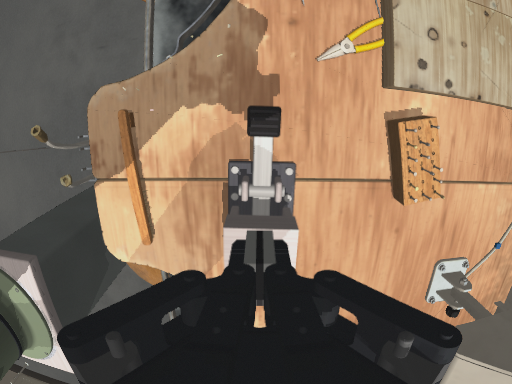

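>>> {"name": "apply_moves", "arguments": {
  "commands": [
    {"travel":[0.057,0.003,0.05],"twist":[0,0,0],"claw":0},
    {"travel":[0.057,0.003,0.1],"twist":[0,0,0],"claw":0},
    {"travel":[0.057,0.003,0.14],"twist":[0,0,0],"claw":0},
    {"travel":[0.057,0.003,0.166],"twist":[0,0,0],"claw":0},
    {"travel":[0.057,0.003,0.166],"twist":[0,0,0],"claw":0},
    {"travel":[0.057,0.003,0.166],"twist":[0,0,0],"claw":0}
  ]
}}

```text
clock: 2.85
position: [0.5879, 0.39, 0.0665]
tool_rot: [3.141, 0.0, 1.57]
force: [-0.3, 0.2, 1.0]
grip_width: 0.0002
```

```bash
python3 - <<'E'
from h import *
s,f=grab('wrist','w3.png');print(s['position'],s['force'])
E
```

```text
[0.58787064 0.3899693  0.06650532] [-0.26355155  0.15435921  0.98846983]
```

View pics/w3.png

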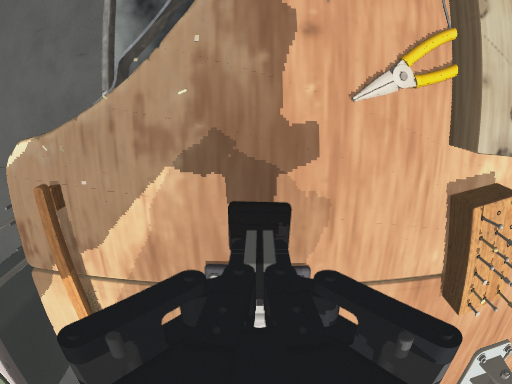

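>>> {"name": "apply_moves", "arguments": {
  "commands": [
    {"travel":[0,0,0.01],"twist":[0,0,0],"claw":0},
    {"travel":[0.001,0,0.016],"twist":[0,0,0],"claw":0},
    {"travel":[0.001,0,0.021],"twist":[0,0,0],"claw":0},
    {"travel":[0.002,0,0.025],"twist":[0,0,0],"claw":0},
    {"travel":[0.002,0,0.029],"twist":[0,0,0],"claw":0},
    {"travel":[0.003,0,0.032],"twist":[0,0,0],"claw":0},
    {"travel":[0.003,0,0.034],"twist":[0,0,0],"claw":0},
    {"travel":[0.003,0,0.034],"twist":[0,0,0],"claw":0}
  ]
}}

```text
clock: 3.7
position: [0.5881, 0.3942, 0.0318]
tool_rot: [3.14, -0.001, 1.571]
force: [2.5, 0.4, 3.3]
grip_width: -0.0
```

>>> {"name": "apply_moves", "arguments": {
  "commands": [
    {"travel":[0,0,0.001],"twist":[0,0,0],"claw":0},
    {"travel":[0,0,0.002],"twist":[0,0,0],"claw":0},
    {"travel":[0,0,0.003],"twist":[0,0,0],"claw":0},
    {"travel":[0,0,0.003],"twist":[0,0,0],"claw":0}
  ]
}}

```text
clock: 4.1
position: [0.5883, 0.3942, 0.0302]
tool_rot: [3.139, -0.001, 1.571]
force: [-1.3, -2.4, 23.4]
grip_width: -0.0003
```

>>> {"name": "apply_moves", "arguments": {
  "commands": [
    {"travel":[0,0,-0.02],"twist":[0,0,0],"claw":0},
    {"travel":[0,0,-0.07],"twist":[0,0,0],"claw":0.0},
    {"travel":[0,0,-0.12],"twist":[0,0,0],"claw":0.085},
    {"travel":[-0.03,-0.002,-0.16],"twist":[0,0,0],"claw":0.085},
    {"travel":[-0.08,-0.002,-0.161],"twist":[0,0,0],"claw":0.085},
    {"travel":[-0.13,-0.002,-0.161],"twist":[0,0,0],"claw":0.085},
    {"travel":[-0.153,-0.002,-0.161],"twist":[0,0,0],"claw":0.085},
    {"travel":[-0.153,-0.002,-0.161],"twist":[0,0,0],"claw":0.085},
    {"travel":[-0.153,-0.002,-0.161],"twist":[0,0,0],"claw":0.085},
    {"travel":[-0.153,-0.002,-0.161],"twist":[0,0,0],"claw":0.085}
  ]
}}

```text
clock: 5.1
position: [0.585, 0.2421, 0.1896]
tool_rot: [-3.142, -0.001, 1.573]
force: [-0.0, -0.5, 0.7]
grip_width: 0.0852
```

```bash
python3 - <<'E'
from h import *
s,f=grab('wrist','w4.png');print(s['position'],s['tool_rot'],s['force'],s['qd'])
im=f['frame']; cv2.imwrite('pics/w4z.png',cv2.resize(im[170:330,160:360],None,fx=4,fy=3.75,interpolation=cv2.INTER_CUBIC))
E
```

```text
[0.58504324 0.24210164 0.18959796] [-3.14155848e+00 -7.39984691e-04  1.57263018e+00] [-0.01435971 -0.494704    0.68171239] [-0.00930337  0.00703544  0.00235542 -0.00069053  0.001102   -0.00079732
  0.00089002]
```

View pics/w4.png

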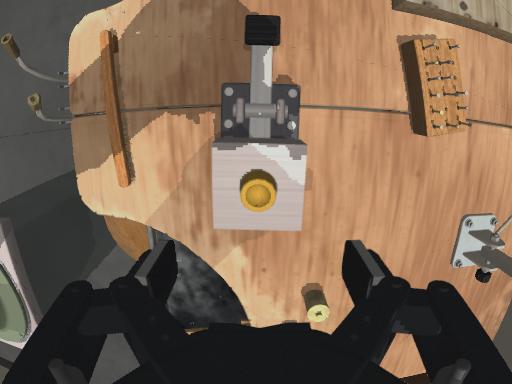

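View pics/w4z.png

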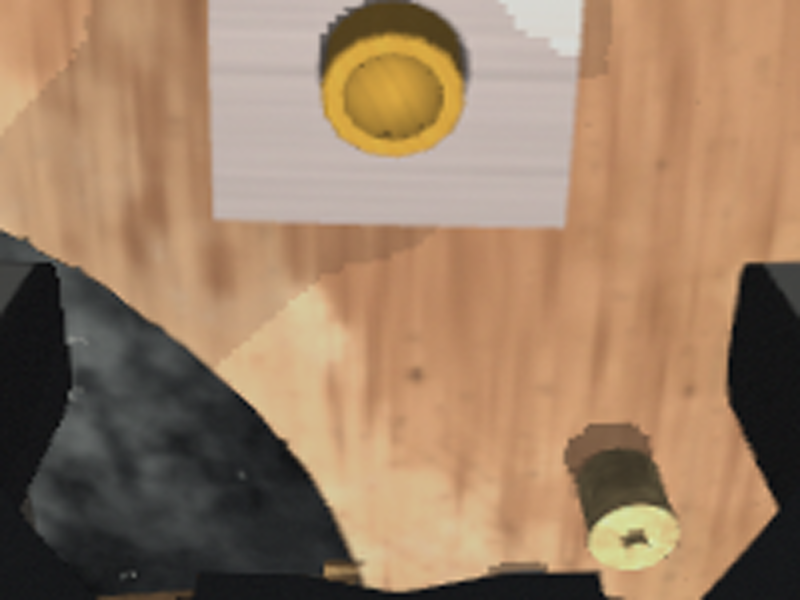

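```bash
cat >> h.py <<'E'
def goldfit(f,roi,lo=(15,120,120),hi=(35,255,255)):
    u0,v0,u1,v1=roi
    hsv=cv2.cvtColor(f['frame'],cv2.COLOR_BGR2HSV)[v0:v1,u0:u1]
    m=cv2.inRange(hsv,lo,hi); m=cv2.morphologyEx(m,cv2.MORPH_CLOSE,np.ones((5,5)))
    c=max(cv2.findContours(m,cv2.RETR_EXTERNAL,cv2.CHAIN_APPROX_NONE)[0],key=cv2.contourArea)
    c=cv2.convexHull(c); e=cv2.fitEllipse(c); return (e[0][0]+u0,e[0][1]+v0),e[1:],cv2.contourArea(c),c[:,0]+[u0,v0]
def circ(s,f,c,z):
    P=np.array([onz(s,f,u,v,z)[:2] for u,v in c])
    A=np.c_[2*P,np.ones(len(P))]; x=np.linalg.lstsq(A,(P**2).sum(1),rcond=None)[0]
    return x[:2],np.sqrt(x[2]+x[:2]@x[:2])
E
python3 - <<'E'
from h import *
s,f=load('w4.png')
hsv=cv2.cvtColor(f['frame'],cv2.COLOR_BGR2HSV)
print(hsv[205,258],hsv[195,258],hsv[175,258])
e=goldfit(f,(235,165,285,220),(15,150,150)); print(e[:3]); print(onz(s,f,*e[0],.102)); print(circ(s,f,e[3],.102))
for u,v in [(213,143),(306,143),(213,228),(302,230)]: print(onz(s,f,u,v,.086))
E
```

```text
[ 20 172 154] [ 20 176 216] [ 20 162  82]
((257.75743675231934, 194.6032886505127), ((31.686983108520508, 34.976043701171875), 88.91857147216797), 846.5)
[0.58403156 0.24468794 0.102     ]
(array([0.58404909, 0.2444379 ]), np.float64(0.013781427890006819))
[0.54646806 0.28482623 0.086     ]
[0.62429016 0.28494962 0.086     ]
[0.54325903 0.20785894 0.086     ]
[0.62416785 0.20604975 0.086     ]
```

>>> {"name": "apply_moves", "arguments": {
  "commands": [
    {"travel":[0.002,-0.001,0.03],"twist":[0,0,0],"claw":0.06},
    {"travel":[0.002,-0.001,0.055],"twist":[0,0,0],"claw":0.06},
    {"travel":[0.002,-0.001,0.055],"twist":[0,0,0],"claw":0.06},
    {"travel":[0.002,-0.001,0.055],"twist":[0,0,0],"claw":0.06}
  ]
}}

```text
clock: 5.55
position: [0.5842, 0.2438, 0.1347]
tool_rot: [-3.141, -0.0, 1.572]
force: [0.4, 0.8, 0.5]
grip_width: 0.0599
```

```bash
python3 - <<'E'
from h import *
s,f=grab('wrist','w5.png');print(s['position'],s['tool_rot'],s['force'],s['qd'])
e=goldfit(f,(220,180,300,290),(15,130,100)); print(e[:3]); print(onz(s,f,*e[0],.102)); print(circ(s,f,e[3],.102))
im=f['frame'];cv2.polylines(im,[e[3].astype(np.int32)],True,(0,0,255),1); cv2.imwrite('pics/w5z.png',cv2.resize(im[170:330,160:360],None,fx=4,fy=3.75,interpolation=cv2.INTER_CUBIC))
print(proj(s,f,s['position']))
E
```

```text
[0.58419261 0.24375424 0.13469489] [-3.14104697e+00 -2.85877274e-04  1.57236640e+00] [0.41686429 0.76941841 0.4740429 ] [ 7.61824902e-03 -2.49913213e-02 -2.64784626e-03 -1.41452620e-02
 -2.72673776e-03 -9.64497348e-05  1.34272765e-03]
((258.4852485656738, 221.56904220581055), ((39.7775764465332, 45.411651611328125), 90.66056060791016), 1385.0)
[0.58393113 0.24538831 0.102     ]
(array([0.58392244, 0.24499376]), np.float64(0.014059443489006215))
(np.float64(258.74865072793585), np.float64(247.54434726053984))
```

View pics/w5z.png

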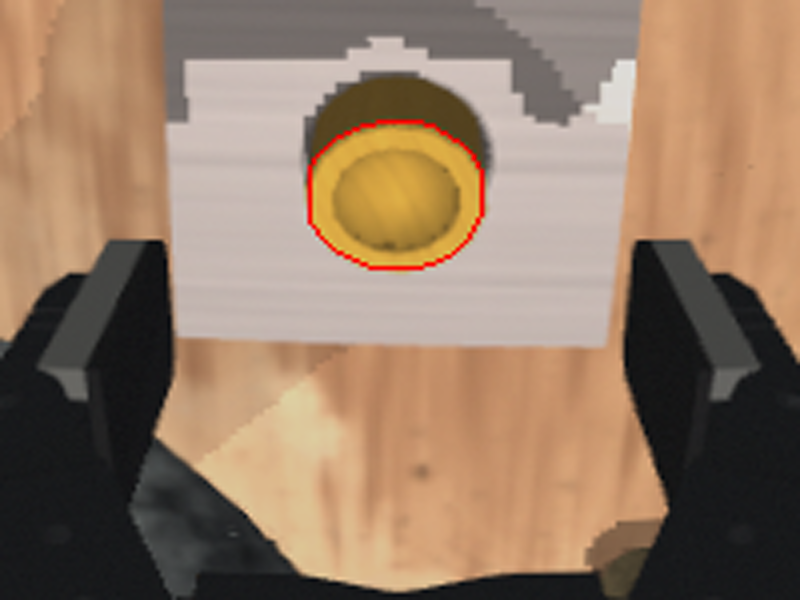

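>>> {"name": "apply_moves", "arguments": {
  "commands": [
    {"travel":[0.001,-0.0003,0.02],"twist":[0,0,0],"claw":0.06},
    {"travel":[0.001,-0.0003,0.04],"twist":[0,0,0],"claw":0.06},
    {"travel":[0.001,-0.0003,0.046],"twist":[0,0,0],"claw":0.06},
    {"travel":[0.001,-0.0003,0.046],"twist":[0,0,0],"claw":0.04},
    {"travel":[0.001,-0.0003,0.046],"twist":[0,0,0],"claw":0.034},
    {"travel":[0.001,-0.0003,0.046],"twist":[0,0,0],"claw":0.034}
  ],
  "force": 20
}}

```text
clock: 6.2
position: [0.5846, 0.2441, 0.0895]
tool_rot: [3.14, -0.001, 1.571]
force: [-0.1, 0.9, -0.6]
grip_width: 0.0342
```

```bash
python3 - <<'E'
from h import *
s,f=grab('wrist','w6.png');print(s['position'],s['tool_rot'],s['force'],s['grip_width'])
im=f['frame']; cv2.imwrite('pics/w6z.png',cv2.resize(im[170:330,160:360],None,fx=4,fy=3.75,interpolation=cv2.INTER_CUBIC))
E
```

```text
[0.58464077 0.24411698 0.08952731] [ 3.14014168e+00 -6.73805625e-04  1.57118700e+00] [-0.1247618   0.86174203 -0.56502649] 0.03417001067160842
```

View pics/w6z.png

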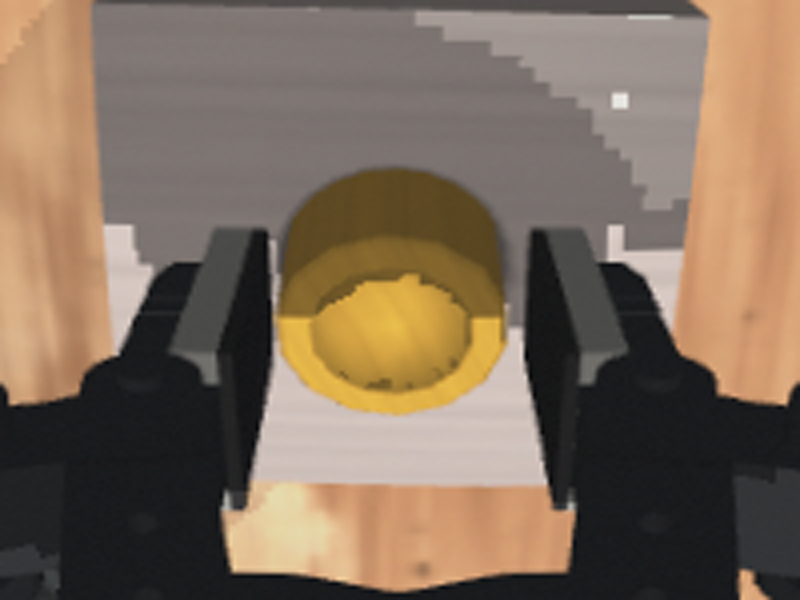

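>>> {"name": "apply_moves", "arguments": {
  "commands": [
    {"travel":[0.0005,-0.0009,0.002],"twist":[0,0,0],"claw":0.034},
    {"travel":[0.0005,-0.0009,0.0025],"twist":[0,0,0],"claw":0.034},
    {"travel":[0.0005,-0.0009,0.0025],"twist":[0,0,0],"claw":0.029},
    {"travel":[0.0005,-0.0009,0.0025],"twist":[0,0,0],"claw":0.029},
    {"travel":[0.0005,-0.0009,0.0025],"twist":[0,0,0],"claw":0.028},
    {"travel":[0.0005,-0.0009,0.0025],"twist":[0,0,0],"claw":0.025}
  ],
  "force": 20
}}

```text
clock: 6.85
position: [0.5833, 0.2444, 0.0859]
tool_rot: [3.141, -0.0, 1.571]
force: [1.0, 0.4, 2.1]
grip_width: 0.0289
```

```bash
python3 - <<'E'
from h import *
s,f=grab('wrist','w7.png');print(s['position'],s['tool_rot'],s['force'],s['grip_width'])
im=f['frame']; cv2.imwrite('pics/w7z.png',cv2.resize(im[170:330,160:360],None,fx=4,fy=3.75,interpolation=cv2.INTER_CUBIC))
E
```

```text
[0.58330378 0.2443813  0.08591525] [ 3.14135096e+00 -1.91544989e-04  1.57124804e+00] [0.98876293 0.43775103 2.10564184] 0.028904260539599276
```

View pics/w7z.png

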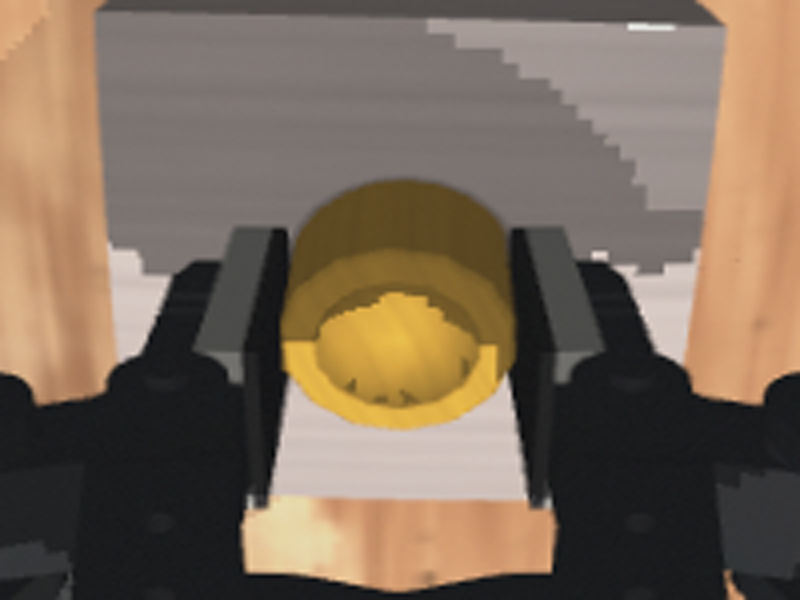

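>>> {"name": "apply_moves", "arguments": {
  "commands": [
    {"travel":[0,0,0],"twist":[0,0,0],"claw":0.02},
    {"travel":[0,0,0],"twist":[0,0,0],"claw":0.02},
    {"travel":[0,0,-0.004],"twist":[0,0,0],"claw":0.02},
    {"travel":[0,0,-0.008],"twist":[0,0,0],"claw":0.02}
  ],
  "force": 60
}}

```text
clock: 7.3
position: [0.5829, 0.2441, 0.0937]
tool_rot: [-3.141, 0.0, 1.571]
force: [-1.0, 0.4, -2.0]
grip_width: 0.0275
```

>>> {"name": "apply_moves", "arguments": {
  "commands": [
    {"travel":[0,0,-0.008],"twist":[0,0,0],"claw":0.02},
    {"travel":[0,0,-0.016],"twist":[0,0,0],"claw":0.02},
    {"travel":[0,0,-0.03],"twist":[0,0,0],"claw":0.02},
    {"travel":[0,0,-0.05],"twist":[0,0,0],"claw":0.02},
    {"travel":[0,0,-0.06],"twist":[0,0,0],"claw":0.02},
    {"travel":[0,0,-0.06],"twist":[0,0,0],"claw":0.02}
  ]
}}

```text
clock: 7.9
position: [0.5839, 0.2446, 0.1557]
tool_rot: [3.139, -0.001, 1.571]
force: [0.5, 0.7, -1.6]
grip_width: 0.0277
```

```bash
python3 - <<'E'
from h import *
s,f=grab('wrist','w8.png');print(s['position'],s['tool_rot'],s['force'],s['grip_width'])
E
```

```text
[0.58387382 0.24463478 0.15567119] [ 3.13916831e+00 -1.02371193e-03  1.57107459e+00] [ 0.53225469  0.66839192 -1.64127099] 0.02767599453860487
```

View pics/w8.png

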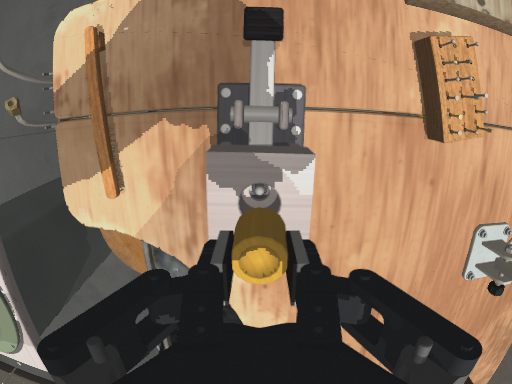

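>>> {"name": "apply_moves", "arguments": {
  "commands": [
    {"travel":[-0.02,-0.002,-0.01],"twist":[0,0,0],"claw":0.02},
    {"travel":[-0.06,-0.006,-0.02],"twist":[0,0,0],"claw":0.02},
    {"travel":[-0.105,-0.01,-0.02],"twist":[0,0,0],"claw":0.02},
    {"travel":[-0.15,-0.013,-0.02],"twist":[0,0,0],"claw":0.02},
    {"travel":[-0.195,-0.016,-0.02],"twist":[0,0,0],"claw":0.02},
    {"travel":[-0.24,-0.02,-0.02],"twist":[0,0,0],"claw":0.02},
    {"travel":[-0.285,-0.024,-0.02],"twist":[0,0,0],"claw":0.02},
    {"travel":[-0.33,-0.028,-0.02],"twist":[0,0,0],"claw":0.02},
    {"travel":[-0.375,-0.032,-0.02],"twist":[0,0,0],"claw":0.02},
    {"travel":[-0.42,-0.036,-0.02],"twist":[0,0,0],"claw":0.02}
  ]
}}

```text
clock: 8.95
position: [0.5465, -0.1775, 0.1731]
tool_rot: [-3.141, -0.0, 1.571]
force: [1.1, -0.1, -1.8]
grip_width: 0.0277
```

>>> {"name": "apply_moves", "arguments": {
  "commands": [
    {"travel":[-0.045,-0.002,0],"twist":[0,0,0],"claw":0.02},
    {"travel":[-0.085,-0.004,0],"twist":[0,0,0],"claw":0.02},
    {"travel":[-0.12,-0.006,0],"twist":[0,0,0],"claw":0.02},
    {"travel":[-0.145,-0.006,0],"twist":[0,0,0],"claw":0.02},
    {"travel":[-0.163,-0.006,0.01],"twist":[0,0,0],"claw":0.02},
    {"travel":[-0.163,-0.006,0.04],"twist":[0,0,0],"claw":0.02},
    {"travel":[-0.163,-0.006,0.06],"twist":[0,0,0],"claw":0.02},
    {"travel":[-0.163,-0.006,0.064],"twist":[0,0,0],"claw":0.02},
    {"travel":[-0.163,-0.006,0.064],"twist":[0,0,0],"claw":0.02},
    {"travel":[-0.163,-0.006,0.064],"twist":[0,0,0],"claw":0.02}
  ]
}}

```text
clock: 9.95
position: [0.542, -0.3385, 0.1105]
tool_rot: [3.141, 0.0, 1.572]
force: [-0.0, -0.1, -2.0]
grip_width: 0.0277
```

```bash
python3 - <<'E'
from h import *
s,f=grab('wrist','w9.png');print(s['position'],s['tool_rot'],s['force'],s['grip_width'],s['qpos'])
s8,f8=load('w8.png')
c=np.vstack([cv2.resize(g['frame'][150:300,180:340],None,fx=5,fy=2*2,interpolation=cv2.INTER_CUBIC) for g in (f8,)])
cv2.imwrite('pics/w8z.png',c)
cv2.imwrite('pics/w9z.png',cv2.resize(f['frame'][150:300,180:340],None,fx=5,fy=4,interpolation=cv2.INTER_CUBIC))
E
```

```text
[ 0.54204624 -0.33851172  0.11051759] [3.14073295e+00 2.74830729e-04 1.57180434e+00] [-0.0452221  -0.12556732 -1.96708284] 0.027686447331267183 [ 0.7570375   0.71631411 -0.44719977  1.6412583   0.38028807  0.87061879
  0.1591236 ]
```

View pics/w9.png

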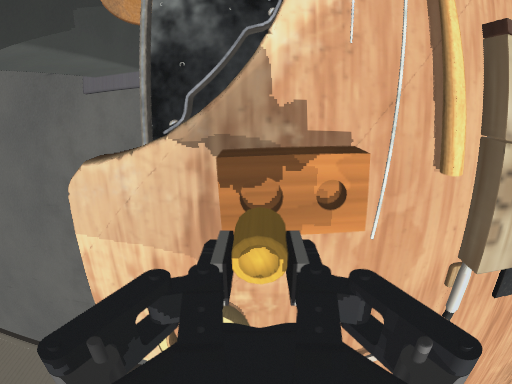

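View pics/w8z.png

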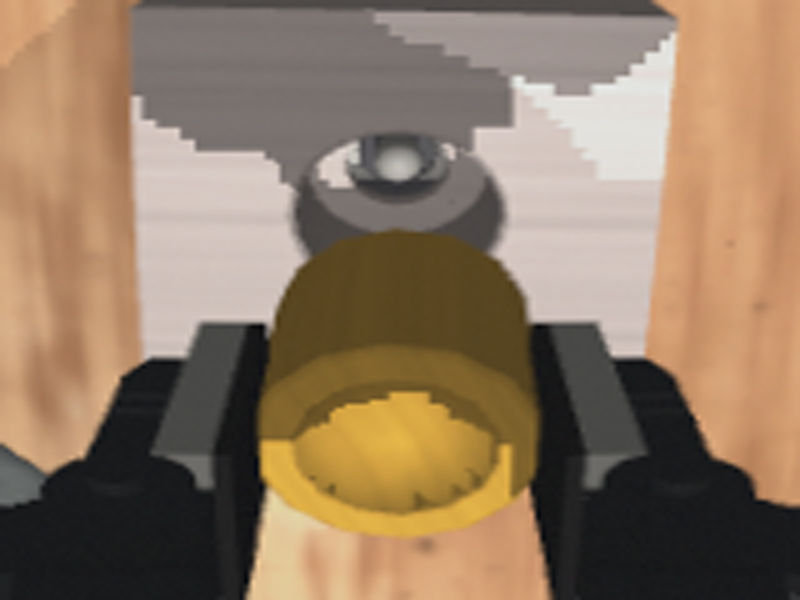

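View pics/w9z.png

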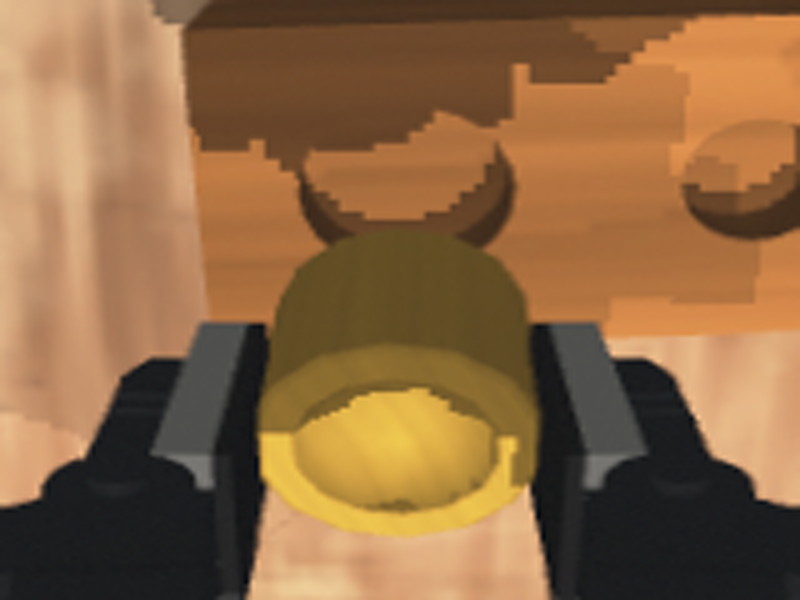

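```bash
python3 - <<'E'
from h import *
for n in ('w8','w9'):
    s,f=load(n+'.png')
    c=cv2.resize(f['frame'][160:220,215:315 if n=='w8' else 315],None,fx=8,fy=8,interpolation=cv2.INTER_CUBIC)
    c=cv2.convertScaleAbs(c,alpha=1.3)
    for i in range(0,100,10):cv2.putText(c,str(215+i),(i*8,10),0,.35,(255,255,255),1);cv2.line(c,(i*8+4,12),(i*8+4,20),(255,255,255),1)
    for i in range(0,60,10):cv2.putText(c,str(160+i),(0,i*8+8),0,.35,(255,255,255),1)
    cv2.imwrite(f'pics/{n}e.png',c)
E
```

```text
(no output)
```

View pics/w8e.png

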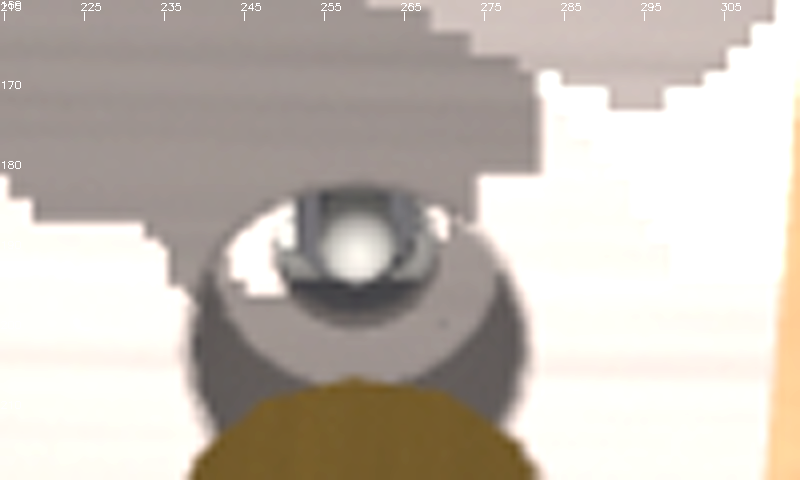

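View pics/w9e.png

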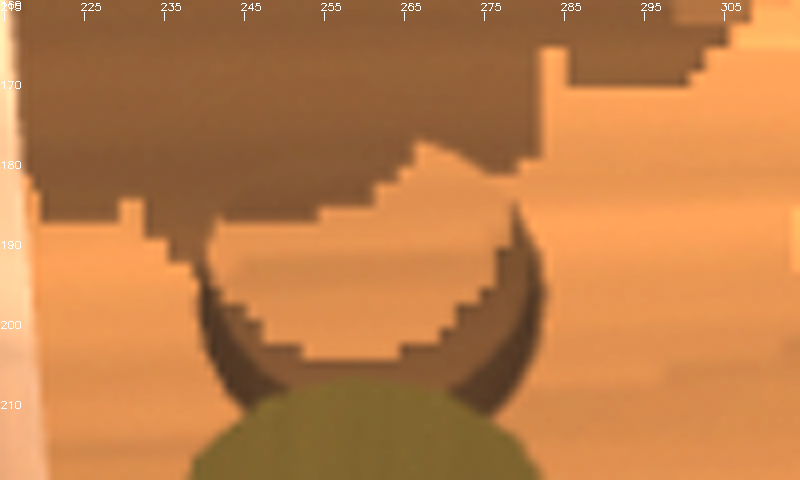

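```bash
python3 - <<'E'
from h import *
from scipy.optimize import least_squares
def fit(n,pts,z,r):
    s,f=load(n); P=np.array([onz(s,f,215+x/8-.5,160+y/8-.5,z)[:2] for x,y in pts])
    o=least_squares(lambda c:np.hypot(*(P-c).T)-r,P.mean(0)+[0,-.005]); free=circ(s,f,[(215+x/8-.5,160+y/8-.5) for x,y in pts],z)
    print(n,o.x,'rel',o.x-s['position'][:2],'res',(o.fun*1e3).round(2),'free',free); return o.x-s['position'][:2]
a=fit('w8.png',[(355,183),(188,345),(528,345),(205,270),(508,270),(212,420),(508,420),(290,190),(420,190)],.086,.0158)
b=fit('w9.png',[(197,300),(203,340),(218,380),(245,412),(545,290),(540,335),(522,375),(492,412),(528,240)],.04,.0165)
# die grip: well true = TCP at grip + offset
g=np.array([.5833,.2444]); s8,_=load('w8.png'); well=s8['position'][:2]+a
print('cam well - grip TCP',well-g)
for n in ['w7','w8','w9']:
    s,f=load(n+'.png'); e=goldfit(f,(215,190,305,300),(15,130,70)); print(n,e[:3], e[3].min(0),e[3].max(0))
E
```

```text
w8.png [0.58425723 0.24667799] rel [0.00038341 0.00204321] res [-0.24  0.23  0.23  0.18 -0.07  0.12  0.47  0.36  0.15] free (array([0.58425881, 0.2465221 ]), np.float64(0.016008206875946538))
w9.png [ 0.54336366 -0.33242097] rel [0.00131742 0.00609075] res [-0.31 -0.26  0.01 -0.07  0.05  0.07 -0.07 -0.13 -0.61] free (array([ 0.54342251, -0.33280546]), np.float64(0.016247917073331147))
cam well - grip TCP [0.00095723 0.00227799]
w7 ((259.4982719421387, 251.2484245300293), ((61.13434600830078, 66.86831665039062), 9.015697479248047), 3125.0) [230 218] [288 283]
w8 ((259.62591552734375, 246.9544677734375), ((59.139930725097656, 78.79866790771484), 1.5556656122207642), 3528.5) [232 208] [287 284]
w9 ((259.8580436706543, 246.32556533813477), ((60.253753662109375, 80.73979949951172), 3.2006609439849854), 3628.0) [231 206] [287 283]
```

>>> {"name": "apply_moves", "arguments": {
  "commands": [
    {"travel":[0.0038,0.0004,0.02],"twist":[0,0,0],"claw":0.02},
    {"travel":[0.0038,0.0004,0.04],"twist":[0,0,0],"claw":0.02},
    {"travel":[0.0038,0.0004,0.047],"twist":[0,0,0],"claw":0.02},
    {"travel":[0.0038,0.0004,0.047],"twist":[0,0,0],"claw":0.02},
    {"travel":[0.0038,0.0004,0.047],"twist":[0,0,0],"claw":0.02},
    {"travel":[0.0038,0.0004,0.047],"twist":[0,0,0],"claw":0.02}
  ]
}}

```text
clock: 10.6
position: [0.5424, -0.3353, 0.0639]
tool_rot: [3.14, 0.001, 1.571]
force: [0.3, -0.6, -1.3]
grip_width: 0.0277
```

```bash
python3 - <<'E'
from h import *
s,f=grab('wrist','w10.png');print(s['position'],s['tool_rot'],s['force'],s['grip_width'])
cv2.imwrite('pics/w10z.png',cv2.resize(f['frame'][180:300,180:340],None,fx=5,fy=5,interpolation=cv2.INTER_CUBIC))
s,f=grab('side','s10.png')
cv2.imwrite('pics/s10z.png',cv2.resize(f['frame'][270:350,190:300],None,fx=7,fy=7,interpolation=cv2.INTER_CUBIC))
E
```

```text
[ 0.54237949 -0.33528138  0.06391711] [3.14032796e+00 7.95764556e-04 1.57116747e+00] [ 0.32056107 -0.62500051 -1.34746742] 0.027685542334899737
```

View pics/w10z.png

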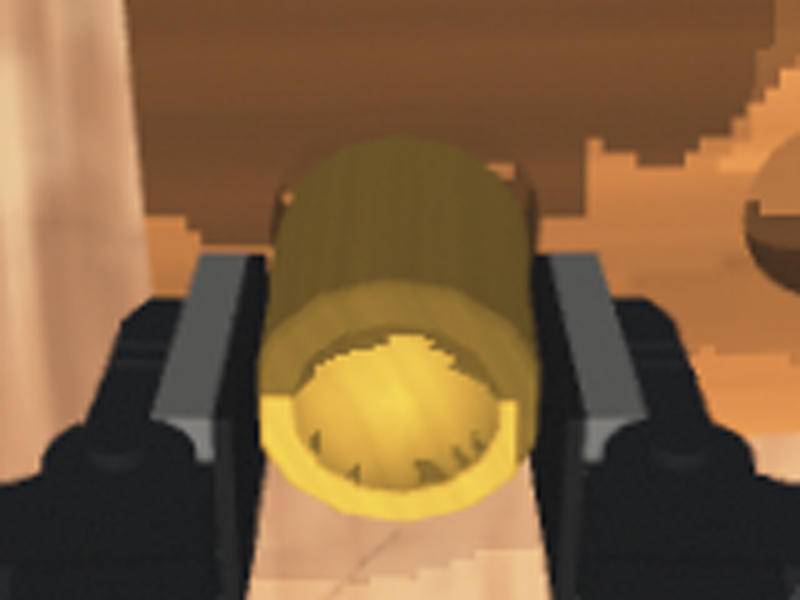

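View pics/s10z.png

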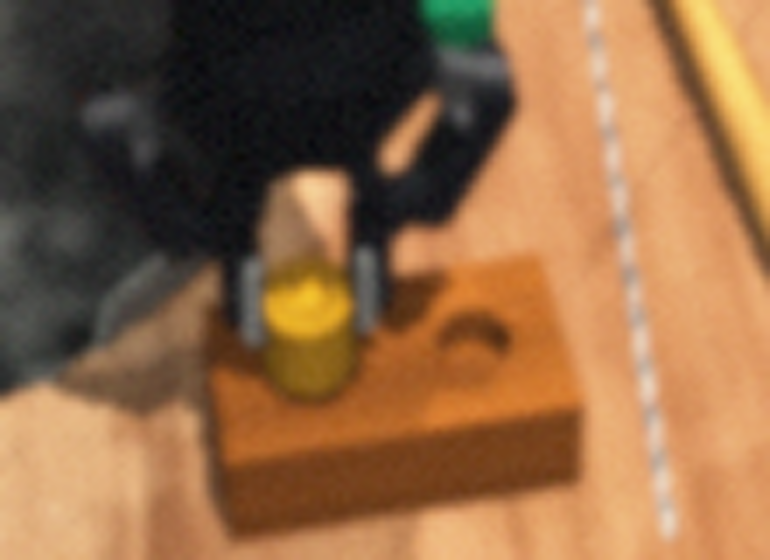

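```bash
python3 - <<'E'
from h import *
s,f=load('w10.png')
c=cv2.resize(f['frame'][195:245,220:300],None,fx=10,fy=10,interpolation=cv2.INTER_CUBIC)
c=cv2.convertScaleAbs(c,alpha=2.0)
def dr(p,col):
    for a in np.linspace(0,2*np.pi,90):
        u,v=proj(s,f,[p[0]+p[3]*np.cos(a),p[1]+p[3]*np.sin(a),p[2]]); cv2.circle(c,(int((u-220+.5)*10),int((v-195+.5)*10)),1,col,-1)
dr((.54336,-.3324,.04,.0165),(255,255,0))
cv2.imwrite('pics/w10e.png',c)
E
```

```text
(no output)
```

View pics/w10e.png

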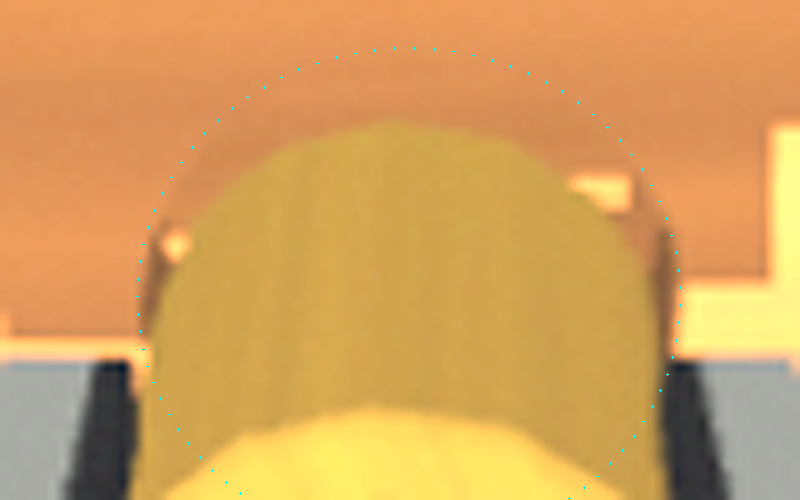

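```bash
python3 - <<'E'
from h import *
s,f=load('w10.png')
im=f['frame'].astype(int)
for v in range(192,212): print(v, im[v,252:270:3].mean(0).round(0), im[v,225:236:4].mean(0).round(0))
r=f['frame'][190:225,225:295]
g=cv2.createCLAHE(8,(3,3)).apply(cv2.cvtColor(r,cv2.COLOR_BGR2GRAY))
cv2.imwrite('pics/w10g.png',cv2.resize(g,None,fx=10,fy=10,interpolation=cv2.INTER_CUBIC))
E
```

```text
192 [ 47.  80. 121.] [ 47.  79. 121.]
193 [ 47.  79. 120.] [ 47.  79. 120.]
194 [ 47.  79. 120.] [ 47.  79. 120.]
195 [ 46.  78. 120.] [ 46.  78. 119.]
196 [ 46.  78. 118.] [ 46.  78. 118.]
197 [ 46.  77. 117.] [ 46.  78. 119.]
198 [ 46.  77. 117.] [ 47.  77. 118.]
199 [ 46.  76. 116.] [ 46.  76. 117.]
200 [ 45.  75. 114.] [ 45.  77. 116.]
201 [ 44.  74. 112.] [ 45.  76. 113.]
202 [ 44.  74. 112.] [ 44.  74. 112.]
203 [ 45.  74. 112.] [ 44.  73. 110.]
204 [ 44.  73. 111.] [ 44.  73. 110.]
205 [ 43.  72. 109.] [ 44.  73. 109.]
206 [ 43.  71. 107.] [ 43.  72. 110.]
207 [ 42.  74. 106.] [ 44.  72. 110.]
208 [ 40.  81. 106.] [ 44.  73. 110.]
209 [ 40.  83. 106.] [ 44.  73. 111.]
210 [ 40.  84. 106.] [ 45.  74. 111.]
211 [ 39.  83. 106.] [ 44.  73. 111.]
```

View pics/w10g.png

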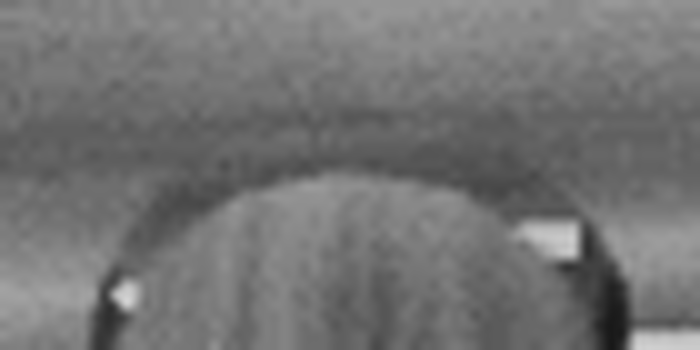

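```bash
python3 - <<'E'
from h import *
from scipy.optimize import least_squares
s,f=load('w10.png')
def fit(pts,z,r):
    P=np.array([onz(s,f,225+x/10-.5,190+y/10-.5,z)[:2] for x,y in pts])
    o=least_squares(lambda c:np.hypot(*(P-c).T)-r,P.mean(0)+[0,-.005]); return o.x,(o.fun*1e3).round(2)
print('socket',fit([(100,290),(92,330),(165,190),(540,185),(628,300),(622,280),(600,240),(122,250)],.04,.0165), s['position'])
for zb in (.0455,.047): print('die bottom',zb,fit([(345,172),(235,210),(160,262),(470,190),(530,235),(570,265)],zb,.015))
E
```

```text
socket (array([ 0.54353556, -0.33341121]), array([ 0.17,  0.08,  0.12, -0.45,  0.23,  0.26,  0.12, -0.06])) [ 0.54237949 -0.33528138  0.06391711]
die bottom 0.0455 (array([ 0.54361863, -0.33357646]), array([ 0.08, -0.27,  0.17,  0.2 , -0.29,  0.14]))
die bottom 0.047 (array([ 0.54360476, -0.33307069]), array([ 0.11, -0.26,  0.13,  0.22, -0.29,  0.1 ]))
```

>>> {"name": "apply_moves", "arguments": {
  "commands": [
    {"travel":[0,0,0.004],"twist":[0,0,0],"claw":0.02},
    {"travel":[0,0,0.008],"twist":[0,0,0],"claw":0.02},
    {"travel":[0,0,0.011],"twist":[0,0,0],"claw":0.02},
    {"travel":[0,0,0.011],"twist":[0,0,0],"claw":0.02}
  ]
}}

```text
clock: 11.1
position: [0.5416, -0.3347, 0.0511]
tool_rot: [-3.141, -0.0, 1.571]
force: [-0.3, -0.2, -1.1]
grip_width: 0.0271
```

>>> {"name": "apply_moves", "arguments": {
  "commands": [
    {"travel":[0,0,0.003],"twist":[0,0,0],"claw":0.02},
    {"travel":[0,0,0.006],"twist":[0,0,0],"claw":0.02},
    {"travel":[0,0,0.008],"twist":[0,0,0],"claw":0.02},
    {"travel":[0,0,0.008],"twist":[0,0,0],"claw":0.02}
  ]
}}

```text
clock: 11.5
position: [0.5421, -0.3346, 0.0445]
tool_rot: [3.141, 0.0, 1.571]
force: [-5.0, 4.3, 14.0]
grip_width: 0.0274
```

```bash
python3 - <<'E'
from h import *
s,f=grab('wrist','w11.png');print(s['position'],s['tool_rot'],s['force'],s['moment'])
cv2.imwrite('pics/w11z.png',cv2.resize(f['frame'][180:300,180:340],None,fx=5,fy=5,interpolation=cv2.INTER_CUBIC))
E
```

```text
[ 0.54210871 -0.3345944   0.04449122] [3.14145829e+00 4.43313600e-05 1.57146627e+00] [-4.97406917  4.29608052 14.00006673] [ 0.69081202  1.0830689  -0.04960185]
```

View pics/w11z.png

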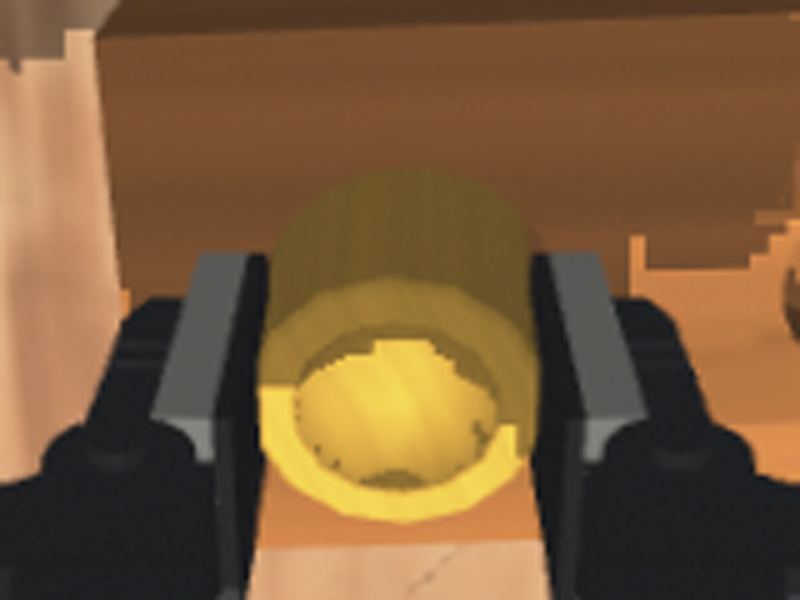

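>>> {"name": "apply_moves", "arguments": {
  "commands": [
    {"travel":[0,0,-0.001],"twist":[0,0,0],"claw":0.03},
    {"travel":[0,0,-0.001],"twist":[0,0,0],"claw":0.04},
    {"travel":[0,0,-0.001],"twist":[0,0,0],"claw":0.045},
    {"travel":[0,0,-0.001],"twist":[0,0,0],"claw":0.045}
  ],
  "force": 20
}}

```text
clock: 11.95
position: [0.5418, -0.335, 0.0447]
tool_rot: [-3.141, -0.0, 1.571]
force: [0.3, 0.4, 0.4]
grip_width: 0.045
```

```bash
python3 - <<'E'
from h import *
s,f=grab('wrist','w12.png');print(s['position'],s['tool_rot'],s['force'],s['grip_width'])
cv2.imwrite('pics/w12z.png',cv2.resize(f['frame'][180:300,180:340],None,fx=5,fy=5,interpolation=cv2.INTER_CUBIC))
E
```

```text
[ 0.54183039 -0.33495305  0.04468786] [-3.14149932e+00 -5.82155575e-05  1.57122120e+00] [0.33360577 0.40192881 0.36385577] 0.04503955576408689
```

View pics/w12z.png

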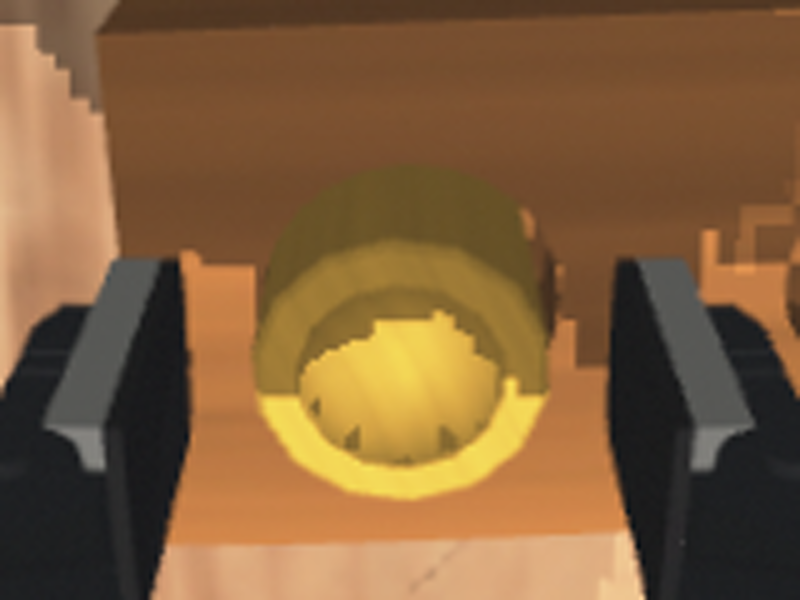

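>>> {"name": "apply_moves", "arguments": {
  "commands": [
    {"travel":[0,0,-0.01],"twist":[0,0,0],"claw":0.06},
    {"travel":[0,0,-0.05],"twist":[0,0,0],"claw":0.085},
    {"travel":[-0.03,0,-0.09],"twist":[0,0,0],"claw":0.085},
    {"travel":[-0.06,0,-0.1],"twist":[0,0,0],"claw":0.085},
    {"travel":[-0.07,0,-0.1],"twist":[0,0,0],"claw":0.085},
    {"travel":[-0.07,0,-0.1],"twist":[0,0,0],"claw":0.085}
  ]
}}

```text
clock: 12.6
position: [0.5413, -0.4063, 0.145]
tool_rot: [3.142, 0.0, 1.569]
force: [0.0, -0.0, -0.5]
grip_width: 0.0853
```

```bash
python3 - <<'E'
from h import *
s,f=grab('wrist','w13.png');print(s['position'],s['tool_rot'],s['force'],s['grip_width'])
s2,f2=grab('side','s13.png')
cv2.imwrite('pics/s13z.png',cv2.resize(f2['frame'][270:350,190:300],None,fx=7,fy=7,interpolation=cv2.INTER_CUBIC))
E
```

```text
[ 0.54126731 -0.40633398  0.14495521] [3.14154113e+00 4.74235126e-04 1.56907334e+00] [ 0.03286001 -0.02746029 -0.53797415] 0.08526379033906514
```

View pics/w13.png

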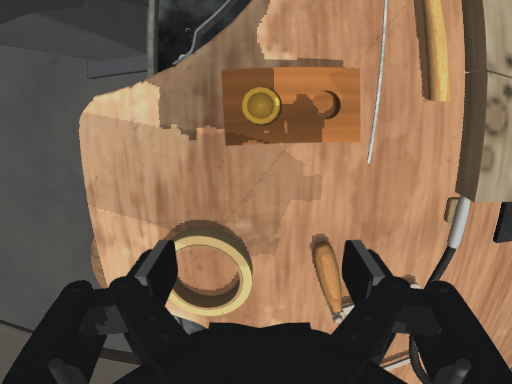

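View pics/s13z.png

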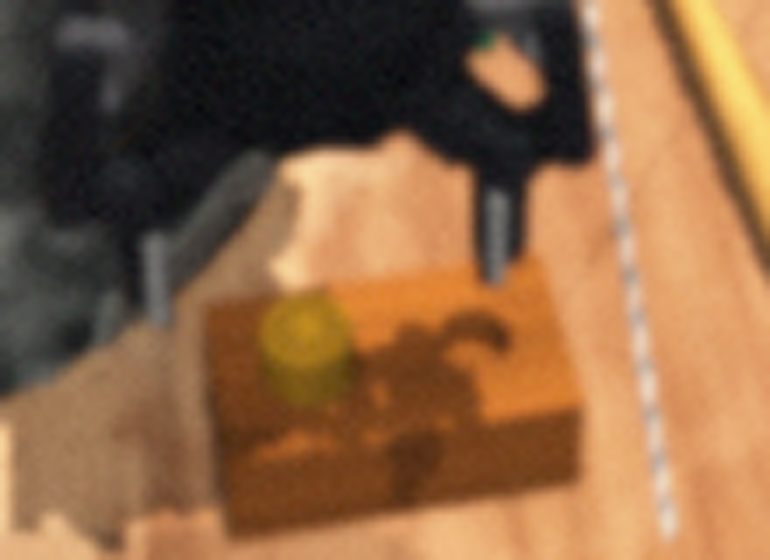

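```bash
python3 - <<'E'
from h import *
s,f=load('w13.png')
c=cv2.resize(f['frame'][75:135,220:300],None,fx=10,fy=10,interpolation=cv2.INTER_CUBIC)
cv2.imwrite('pics/w13e.png',cv2.convertScaleAbs(c,alpha=1.6))
E
```

```text
(no output)
```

View pics/w13e.png

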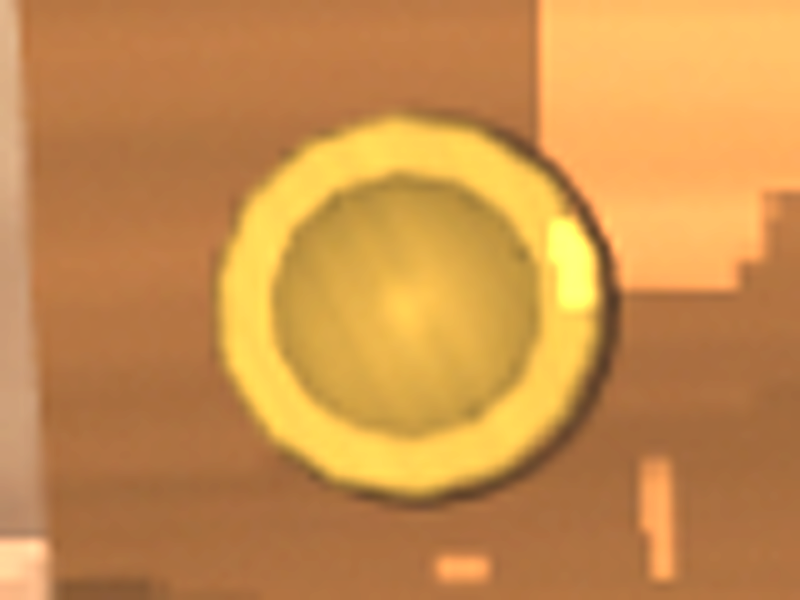

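>>> {"name": "apply_moves", "arguments": {
  "commands": [
    {"travel":[0.03,0,0],"twist":[0,0,0],"claw":0},
    {"travel":[0.072,0,0],"twist":[0,0,0],"claw":0},
    {"travel":[0.072,0,0],"twist":[0,0,0],"claw":0},
    {"travel":[0.072,0,0.02],"twist":[0,0,0],"claw":0},
    {"travel":[0.072,0,0.05],"twist":[0,0,0],"claw":0},
    {"travel":[0.072,0,0.074],"twist":[0,0,0],"claw":0},
    {"travel":[0.072,0,0.08],"twist":[0,0,0],"claw":0},
    {"travel":[0.072,0,0.08],"twist":[0,0,0],"claw":0}
  ],
  "force": 40
}}

```text
clock: 13.5
position: [0.5417, -0.3315, 0.0642]
tool_rot: [-3.14, -0.001, 1.573]
force: [-0.3, -0.4, 0.3]
grip_width: 0.0003
```

```bash
python3 - <<'E'
from h import *
s,f=grab('wrist','w14.png');print(s['position'],s['force'])
cv2.imwrite('pics/w14z.png',cv2.resize(f['frame'][180:300,180:340],None,fx=5,fy=5,interpolation=cv2.INTER_CUBIC))
E
```

```text
[ 0.54169903 -0.33153413  0.06415162] [-0.3130911  -0.40507724  0.29622294]
```

View pics/w14z.png

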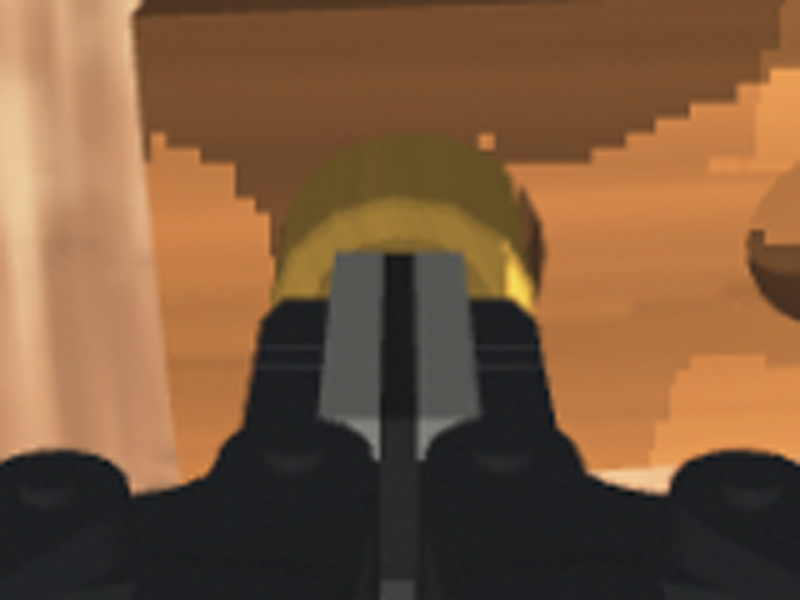

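>>> {"name": "apply_moves", "arguments": {
  "commands": [
    {"travel":[-0.001,0,0.003],"twist":[0,0,0],"claw":0},
    {"travel":[-0.001,0,0.005],"twist":[0,0,0],"claw":0},
    {"travel":[-0.001,0,0.0055],"twist":[0,0,0],"claw":0},
    {"travel":[-0.001,0,0.0055],"twist":[0,0,0],"claw":0}
  ]
}}

```text
clock: 13.95
position: [0.5419, -0.334, 0.0595]
tool_rot: [3.141, 0.0, 1.571]
force: [-0.2, 0.1, -0.0]
grip_width: -0.0005
```

>>> {"name": "apply_moves", "arguments": {
  "commands": [
    {"travel":[0,0,0.0005],"twist":[0,0,0],"claw":0},
    {"travel":[0,0,0.001],"twist":[0,0,0],"claw":0},
    {"travel":[0,0,0.0015],"twist":[0,0,0],"claw":0},
    {"travel":[0,0,0.0015],"twist":[0,0,0],"claw":0}
  ]
}}

```text
clock: 14.35
position: [0.542, -0.334, 0.0581]
tool_rot: [3.141, 0.0, 1.571]
force: [-1.2, 1.4, 6.1]
grip_width: -0.0
```

>>> {"name": "apply_moves", "arguments": {
  "commands": [
    {"travel":[0,0,0.0005],"twist":[0,0,0],"claw":0},
    {"travel":[0,0,0.001],"twist":[0,0,0],"claw":0},
    {"travel":[0,0,0.001],"twist":[0,0,0],"claw":0}
  ]
}}

```text
clock: 14.65
position: [0.5422, -0.3341, 0.0581]
tool_rot: [3.141, 0.001, 1.571]
force: [-4.7, 2.5, 20.6]
grip_width: 0.0001
```

>>> {"name": "apply_moves", "arguments": {
  "commands": [
    {"travel":[0,0,-0.01],"twist":[0,0,0],"claw":0},
    {"travel":[0,0,-0.05],"twist":[0,0,0],"claw":0},
    {"travel":[-0.04,0,-0.1],"twist":[0,0,0],"claw":0},
    {"travel":[-0.07,0,-0.12],"twist":[0,0,0],"claw":0},
    {"travel":[-0.07,0,-0.12],"twist":[0,0,0],"claw":0},
    {"travel":[-0.07,0,-0.12],"twist":[0,0,0],"claw":0}
  ]
}}

```text
clock: 15.25
position: [0.5417, -0.4048, 0.1774]
tool_rot: [3.141, 0.001, 1.57]
force: [-0.2, 0.2, -0.4]
grip_width: -0.0001
```

```bash
python3 - <<'E'
from h import *
s,f=grab('wrist','w15.png');print(s['position'],s['force'])
c=cv2.resize(f['frame'][75:155,210:310],None,fx=5,fy=5,interpolation=cv2.INTER_CUBIC)
s,f=grab('top','t15.png')
d=cv2.resize(f['frame'][180:260,120:400],None,fx=2.8,fy=2.8,interpolation=cv2.INTER_CUBIC)
o=np.zeros((max(400+d.shape[0],0),784,3),np.uint8); o[:400,:500]=c; o[400:,:d.shape[1]]=d[:,:784]
cv2.imwrite('pics/fin.png',o)
E
```

```text
[ 0.54172669 -0.40481238  0.17744274] [-0.17969425  0.21346384 -0.40759083]
```

View pics/fin.png

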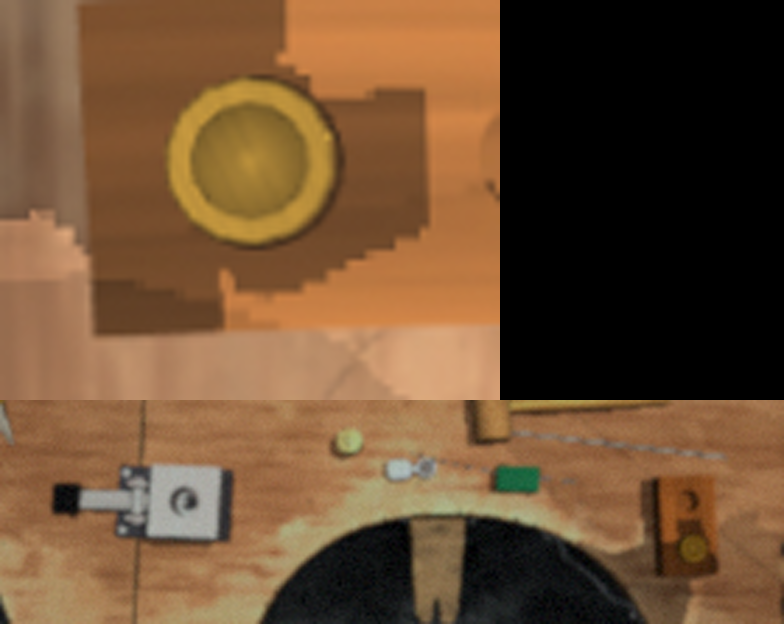

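Contact stayed rigid at 58.1 mm under 20 N, which matches the die being fully home. The picture shows it level with the dish up. The pot, loupe and wax have not moved, and the robot is clear of everything.

```bash
python3 -c "
from workcell import bot
print(bot.job_done())"
```

```text
the job is handed in; nothing more can be done
None
```

The die is seated in the larger socket, dished face up and fully home, and I handed the job in at about 15 s with the arm clear of everything.

- **Pedal:** I pressed it with the closed fingers until it sat hard on its stop, at about 30 mm with 23 N. The wrist picture then showed the die raised out of the well.
- **Lift and carry:** I gripped the raised die, lifted it straight out and carried it across nearer to the robot than the lamp. I lined it up over the socket using the wrist camera.
- **A check that disagreed:** While lowering, the die met resistance (14 N) about 2 mm above the height I had worked out for fully home. After I opened the fingers, the picture suggested it had dropped further in.
- **Seating check:** I then pressed the die's top with the closed fingers. They met it at 58.1 mm, where 58 mm is fully home, and the reading stayed there as the force rose from 6 to 20 N.
- **Last pictures:** The die sits level in its socket with the dish up, and the well is empty. By eye, the pot, loupe and wax look unmoved in the top view.

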